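Scan the green slide box and dock the code reader

TASK

Pick up the white code reader that is standing on the lab bench, point its nose straight down at the middle of the code label on the green slide box, about 4 cm above the label, and hold it still there for two seconds. Do not scan the blue box, and leave both boxes where they are. Then gently stand the reader upright in the middle of its round black charging pad and let go; do not drop it.

Things in the scene. Friction and masses are not known exactly. Their poses are not given: they have to be found in the camera images.
- reader: Code reader 120 mm tall, 0.1 to 0.2 kg, standing on its nose on the bench, round about its axis: a grey bell 48 mm wide at the foot tapers to 33 mm at 40 mm height; above it a white handle 30 mm in diameter up to 118 mm, orange ring low on it, orange dot on top. Origin: centre of the flat underside, the nose it scans through (along -z); z runs up the handle. Grip it 75 to 95 mm above the origin.
- green_label (a point): The middle of the white label with black bars (32 by 56 mm) on top of the green slide box, 36.5 mm above the bench. The loose box is 102 x 85 x 36 mm, 0.3 kg, and lies flat; the label's middle is 18 mm from the middle of the lid, along the box's long side. z is up.
- blue_label (a point): The same point on the blue slide box, which is of the same size with a like label: a bystander, not to be scanned or moved.
- pad_top (a point): The middle of the flat top of the charging pad: a fixed black disc 96 mm in diameter and 14 mm high with an orange ring (72 mm) on its flat top. The point is 14 mm above the bench. z is up.

How it is judged:
By the outcome, as a careful person would: the job done as asked, in the order asked, and still so for the second after the job is handed in, with the robot touching nothing.
It also fails if it takes over 51 s, if anything falls off the work surface, if the arm or the gripper's body presses on something with over 40 N, if the wrist force passes 120 N, or if a joint passes its speed limit or range.

ROBOT

A 7-joint arm with a two-finger parallel gripper is mounted at the origin on the work surface. World frame = base frame: x ahead of the robot, y to its left, z up, the work surface at z = 0. Lengths are in m, angles in rad, forces in N, time in s.
With the tool pointing down it reaches from about 0.35 to 0.9 m from the base axis. Payload 8.1 kg.
Tool frame: the origin (TCP) lies on the centre line of the jaws, within the pads' length; the fingertips stand 17 mm ahead of it and the grasp point (between the pads) lies 2 mm behind it (bot.nose_length is the distance from the TCP to the fingertips, in m); z points along the fingers, y is the direction in which the jaws open and shut (so a half turn about z gives the same grasp; the last joint's range is limited). The gripper opens to 92 mm and grips with 3 to 60 N. Pads are 19 mm wide; open, the fingers measure 130 mm over their backs; the gripper's body (75 mm by 190 mm) begins 47 mm behind the grasp point.
Start: joints at [-1.219, 0.434, 0.025, 1.573, -0.012, 1.134, -0.075], TCP at [0.275, 0.561, 0.244] pointing down, gripper open.
Joint ranges: [-2.62, 2.62], [-0.44, 2.09], [-1.27, 1.32], [0.08, 2.57], [-1.32, 4.46], [0.12, 2], [-2.74, 2.74]. Speed limits (rad/s): [2.22, 2.22, 3.01, 3.01, 3.14, 3.14, 3.14].

INTERFACE

Orientations are given as a unit quaternion [w, x, y, z].
In Python, from bench import bot, viewer, spotter gives the robot as it stands. The module is installed in compiled form; this text tells all that it offers.
- The arm moves only by the shell command python3 -m inch 'ROWS'. ROWS is JSON, a list of rows, each a list of 7 numbers: the turn, a rotation vector about the tool's x, y, z in degrees, then the shift along the tool's x, y, z in m, then the finger opening in m, from 0 to 0.0918. A call has 1 to 5 rows; each row is the pose to reach, as a shift and turn from the pose commanded when the call began, along the tool's axes at that moment; what a row does not reach only later rows make up. A row lasts 1/12 s, in which the tool goes at most 41.7 mm and 7.16 degrees, less where a joint would pass 70% of its speed; a pose out of reach is approached as far as the arm can. A call with a gripper value outside its range is refused whole. The fingers move at their own pace and stop on an object; the grip force is fixed at half the most. Time passes only in rows, so rows that repeat a pose let the fingers close. It gives the time, the measured TCP pose, the force and the opening at its end, in the units of the state.
- bot.read_state(): the state, without advancing time (a new reading comes with each control period).
- viewer.read_camera(name): name is "scene" or "side" or "wrist"; returns a dict with "pixels" (480x640x3 uint8, red, green, blue), "intrinsics" (3x3 intrinsics, pixels), "k1" (the pictures are not rectified: a ray, as slopes to the right and down, at radius r is drawn at 1 + k1 r^2 times it, then the intrinsics apply), "extrinsics" (4x4, takes a point from camera to world coordinates). Camera axes: x right, y down, z forward; pixel columns grow to the right and rows downward; lengths in m; the calibration is good to about 2 mm. A picture is of the moment at which its call begins. There is no depth.
- bot.close_job(): hands the job in, once; it reports no verdict.
Trained networks look in a picture, given as the dict that the camera call returned (one of the last four; its "shot" number tells which), for a name from the list of things; names that differ only in an ending like _2 or _b are one class to them, and where a whole thing is asked for, a point or a joint stands for the part that bears it (a point fixed in the world has none). Each returns a list of dicts, best first, with "score" (0 to 1); they miss things now and then, are a little off and sometimes report something else, mostly with a low value. They report only what shows in the picture. A call takes as long as a camera call.
- spotter.look_for(picture, query): "extent" ([left, top, right, bottom] in pixels, round what is visible of it).
- spotter.silhouettes(picture, query): "pixels" (480x640 bool, what is visible of it) and "extent" ([left, top, right, bottom] in pixels, round what is visible of it).
- spotter.place_of(picture, query): "at" ([row, column] in pixels: a listed point, or the origin of a listed thing).
The state is a dict: "t": time; "joint_pos": joint angles; "joint_vel": joint speeds; "joint_torque": joint torques, N m; "tcp_pos": TCP position; "tool_rot": TCP orientation; "wrist_force": force on the tool from outside, world axes, zero at the start; "ft_torque": the same for the moment, N m; "grip_width": finger opening in m.
Only numpy, scipy, OpenCV 4.12 (cv2) and the standard library are available. Lean on these libraries where they do the work, as an engineer would, in place of code of your own. Each camera call takes 0.05 s, during which the arm holds its last target.

## Working session

There is one attempt and no reset: what is moved stays moved. The work goes in short steps, Python scripts to look and compute and a shell command to move; the robot and the scene stay as the last step left them, time stands still between calls to the robot, and variables do not carry over. Pictures are saved under pics/ and viewed, and the job is handed in when it is done.

```bash
mkdir -p pics; ls
cat > h.py <<'E'
import numpy as np, cv2
from bench import bot, viewer, spotter
def ray(p,rc):
    K=p["intrinsics"];k=p["k1"]
    r,c=rc
    d=np.array([(c-K[0][2])/K[0][0],(r-K[1][2])/K[1][1]])
    u=d.copy()
    for _ in range(30): u=d/(1+k*(u@u))
    E=np.array(p["extrinsics"])
    v=E[:3,:3]@np.array([u[0],u[1],1]); return E[:3,3],v/np.linalg.norm(v)
def hit(p,rc,z):
    o,v=ray(p,rc); return o+v*(z-o[2])/v[2]
def proj(p,X):
    E=np.array(p["extrinsics"]);q=E[:3,:3].T@(np.array(X)-E[:3,3]);u=q[:2]/q[2];u=u*(1+p["k1"]*(u@u))
    K=np.array(p["intrinsics"]);return np.array([K[1][1]*u[1]+K[1][2],K[0][0]*u[0]+K[0][2]])
def tri(rs):
    A=np.zeros((3,3));b=np.zeros(3)
    for o,v in rs:
        M=np.eye(3)-np.outer(v,v);A+=M;b+=M@o
    return np.linalg.solve(A,b)
def save(p,n): cv2.imwrite("pics/"+n,cv2.cvtColor(p["pixels"],cv2.COLOR_RGB2BGR))
E
python3 - <<'E'
from h import *
np.set_printoptions(precision=4,suppress=True)
s=bot.read_state();print(s)
for n in["scene","side","wrist"]:
    p=viewer.read_camera(n);save(p,n+"0.png");print(n,np.array(p["extrinsics"])[:3,3])
    for q,z in [("reader",0),("green_label",.0365),("blue_label",.0365),("pad_top",.014)]:
        for d in spotter.place_of(p,q)[:3]: print(q,d["score"],d["at"],hit(p,d["at"],z))
E
```

```text
pics
{'t': 0.0, 'joint_pos': array([-1.2186,  0.4352,  0.025 ,  1.5741, -0.0116,  1.134 , -0.0751]), 'joint_vel': array([ 0.0013,  0.0012,  0.0015, -0.0001,  0.002 ,  0.0015,  0.0011]), 'joint_torque': array([  0.0009, -66.7843,   0.9857, -31.4458,  -0.0604,   0.0427,
         0.0002]), 'tcp_pos': array([0.2744, 0.561 , 0.2429]), 'tool_rot': array([-0.0001,  0.2255,  0.9743, -0.0008]), 'wrist_force': array([ 0.4556, -0.5699,  0.5235]), 'ft_torque': array([-0.0633,  0.0075,  0.0101]), 'grip_width': 0.09199412031853134}
scene [1.2129 0.1931 0.5613]
reader 0.66 [262.2, 474.1] [0.5124 0.2886 0.    ]
green_label 0.55 [274.4, 350.9] [0.6309 0.0887 0.0365]
blue_label 0.64 [267.7, 225.0] [ 0.6589 -0.1171  0.0365]
pad_top 0.95 [217.3, 178.9] [ 0.5121 -0.28    0.014 ]
side [ 0.2903 -0.6866  0.8889]
reader 0.76 [202.0, 274.3] [0.5191 0.2789 0.    ]
green_label 0.59 [235.9, 347.5] [0.633  0.079  0.0365]
blue_label 0.86 [298.6, 393.8] [ 0.6569 -0.1151  0.0365]
pad_top 0.8 [398.1, 354.9] [ 0.508  -0.2795  0.014 ]
wrist [0.2068 0.5949 0.384 ]
```

View pics/scene0.png

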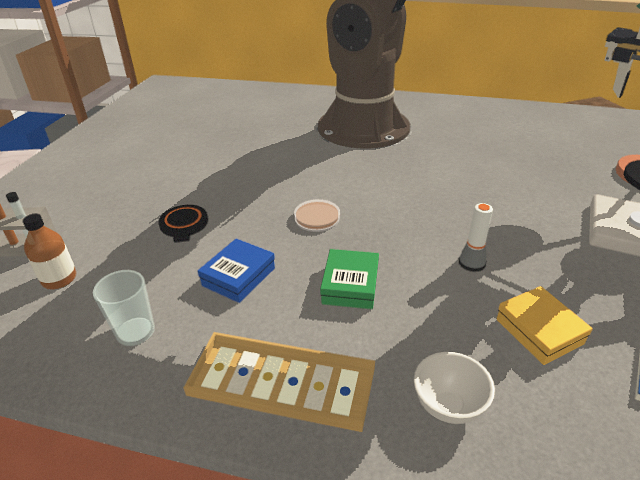

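View pics/side0.png

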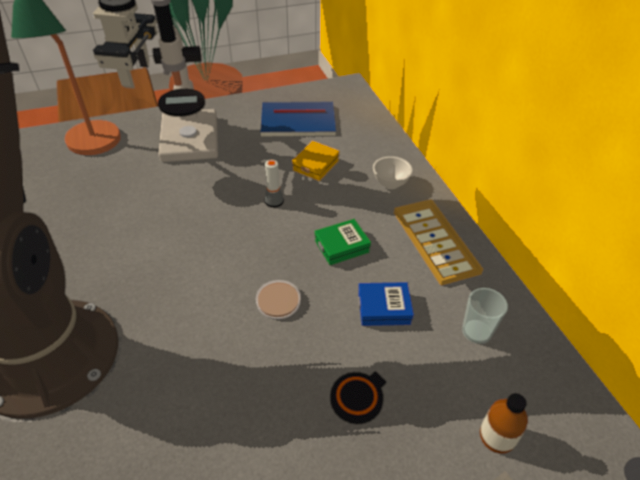

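View pics/wrist0.png

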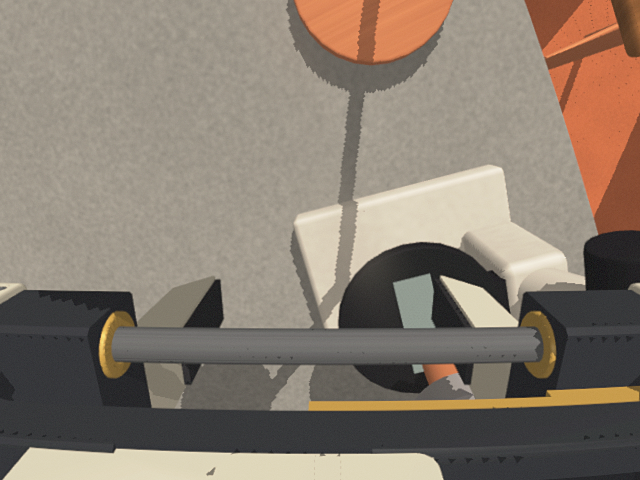

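The scene picture shows the reader at about col 480, row 235, the green box at (350, 278), the blue box at (237, 268) and the pad at (184, 220). The side picture agrees. Next I'll refine these positions by colour.

```bash
python3 - <<'E'
from h import *
np.set_printoptions(precision=4,suppress=True)
P={n:viewer.read_camera(n) for n in["scene","side"]}
R={}
for n,p in P.items():
    img=p["pixels"];hsv=cv2.cvtColor(img,cv2.COLOR_RGB2HSV)
    for q in ["reader","green_label","blue_label","pad_top"]:
        ss=spotter.silhouettes(p,q)
        for s in ss[:2]: print(n,q,s["score"],s["extent"],s["pixels"].sum())
        if not ss: continue
        m=ss[0]["pixels"]
        if q=="reader":
            ys,xs=np.nonzero(m);t=ys.min()
            box=np.zeros_like(m);box[t-2:t+14,xs.min()-2:xs.max()+3]=1
            o=box&(hsv[...,0]<18)&(hsv[...,1]>110)&(hsv[...,2]>110)
            a=np.argwhere(o).mean(0);print("dot",a,o.sum(),hit(p,a,.12));R.setdefault("dot",[]).append(ray(p,a))
        elif "label" in q:
            mm=cv2.morphologyEx(m.astype(np.uint8),cv2.MORPH_CLOSE,np.ones((5,5)))
            w=(mm>0)&(hsv[...,1]<70)
            w=cv2.morphologyEx(w.astype(np.uint8),cv2.MORPH_OPEN,np.ones((3,3)))
            r=cv2.minAreaRect(np.argwhere(w).astype(np.float32)) if w.any() else None
            print("rect",r, r and hit(p,r[0],.0365))
            if r:
                c=[hit(p,x,.0365)[:2] for x in cv2.boxPoints(r)];print(np.array(c))
            R.setdefault(q,[]).append(ray(p,r[0]))
        else:
            ys,xs=np.nonzero(m);l,t,rr,b=ss[0]["extent"]
            box=np.zeros_like(m);box[int(t):int(b)+1,int(l):int(rr)+1]=1
            o=box&(hsv[...,0]<18)&(hsv[...,1]>110)&(hsv[...,2]>70)
            pts=np.argwhere(o);e=cv2.fitEllipse(pts.astype(np.float32));r=cv2.fitEllipse(cv2.convexHull(pts.astype(np.int32)).astype(np.float32))
            print("ring",o.sum(),r[0],hit(p,r[0],.014));R.setdefault(q,[]).append(ray(p,r[0]))
for k,v in R.items(): print(k,tri(v))
for n,p in P.items():
    s=3; 
    for q,X in [("r",(.516,.284,.06)),("g",(.632,.084,.0365))]:
        r,c=proj(p,X).astype(int);cr=dict(p,pixels=cv2.resize(p["pixels"][r-45:r+45,c-60:c+60],None,fx=5,fy=5));save(cr,f"crop_{n}_{q}.png")
E
python3 -c "
import cv2,numpy as np
a=[[cv2.imread(f'pics/crop_{n}_{q}.png') for q in 'rg'] for n in('scene','side')]
cv2.imwrite('pics/crops.png',cv2.resize(np.vstack([np.hstack(x) for x in a]),(800,600)))"
```

```text
scene reader 0.92 [459.2, 203.0, 493.5, 271.8] 1399
dot [206.6226 483.4528] 53 [0.5164 0.2838 0.12  ]
scene green_label 0.65 [322.1, 247.9, 379.6, 307.1] 2846
rect ((276.5972900390625, 349.03778076171875), (35.46946334838867, 14.125560760498047), 84.64418029785156) [0.6367 0.0868 0.0365]
[[0.6217 0.0555]
 [0.6553 0.061 ]
 [0.651  0.1168]
 [0.6176 0.1133]]
scene blue_label 0.77 [198.7, 241.9, 275.4, 304.1] 3018
rect ((266.8017578125, 228.87069702148438), (34.27098846435547, 16.019386291503906), 66.80140686035156) [ 0.6554 -0.1117  0.0365]
[[ 0.6253 -0.1472]
 [ 0.6636 -0.1419]
 [ 0.6834 -0.0786]
 [ 0.6472 -0.0815]]
scene pad_top 0.81 [157.7, 203.6, 210.0, 244.9] 1353
ring 212 (217.25807189941406, 182.54287719726562) [ 0.5104 -0.2729  0.014 ]
side reader 0.87 [264.3, 160.7, 285.0, 209.5] 622
side reader 0.58 [310.5, 222.1, 368.9, 270.8] 1758
dot [162.1212 271.    ] 33 [0.5188 0.2827 0.12  ]
side green_label 0.87 [312.3, 219.8, 368.7, 266.6] 1768
rect ((236.43431091308594, 337.9151611328125), (18.905323028564453, 42.20177459716797), 13.5704345703125) [0.6122 0.0843 0.0365]
[[0.6678 0.1132]
 [0.5685 0.1131]
 [0.5594 0.0569]
 [0.6552 0.0559]]
side blue_label 0.75 [356.7, 283.7, 412.9, 328.2] 2238
rect ((298.0, 394.5), (19.0, 22.0), 90.0) [ 0.6589 -0.1142  0.0365]
[[ 0.6524 -0.0821]
 [ 0.6296 -0.1331]
 [ 0.6651 -0.1452]
 [ 0.6893 -0.0947]]
side pad_top 0.76 [329.9, 373.7, 385.6, 425.8] 2341
ring 397 (395.3582763671875, 356.5315856933594) [ 0.5127 -0.2756  0.014 ]
dot [0.5185 0.2831 0.1206]
green_label [0.6185 0.0881 0.0253]
blue_label [ 0.6576 -0.1127  0.0369]
pad_top [ 0.5117 -0.274   0.0138]
```

View pics/crops.png

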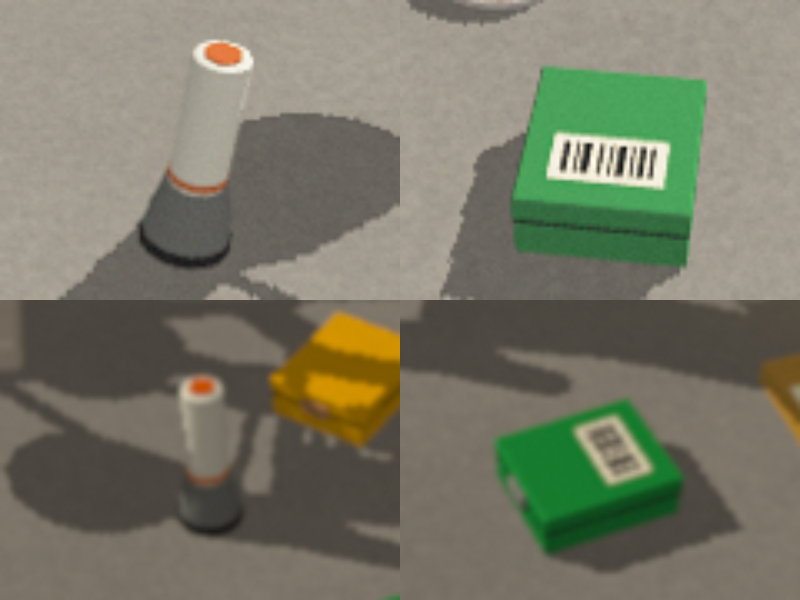

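Scene crop: the green label is a clean rectangle, and the reader stands upright and free. I'll now check the side-view label centre and work out the first shift.

```bash
cat >> h.py <<'E'
def go(X):
    from scipy.spatial.transform import Rotation as Ro
    s=bot.read_state();w,x,y,z=s["tool_rot"];R=Ro.from_quat([x,y,z,w]).as_matrix()
    Rd=Ro.from_matrix(R); Z=R[:,2]; c=np.cross(Z,[0,0,-1])
    print("t",s["t"],"tcp",s["tcp_pos"].round(4),"shift tool",(R.T@(np.array(X)-s["tcp_pos"])).round(4),"tilt fix deg(tool)",np.degrees(R.T@c).round(2),"F",s["wrist_force"].round(2),"w",round(s["grip_width"],4), "toolx",R[:,0].round(3))
E
python3 - <<'E'
from h import *
p=viewer.read_camera("side")
img=p["pixels"];hsv=cv2.cvtColor(img,cv2.COLOR_RGB2HSV)
sub=np.zeros(img.shape[:2],bool);sub[218:248,332:368]=1
w=sub&(hsv[...,1]<110)&(img[...,0]>100)
n,l,st,ce=cv2.connectedComponentsWithStats(cv2.morphologyEx(w.astype(np.uint8),cv2.MORPH_CLOSE,np.ones((5,5))))
for i in range(1,n): print(st[i],ce[i],hit(p,ce[i][::-1],.0365))
print(proj(p,(.6367,.0868,.0365)))
go((.5175,.283,.083)); go((.5175,.283,.2))
E
```

```text
[332 218  36  27 628] [350.88694268 227.8566879 ] [0.6495688  0.10028497 0.0365    ]
[233.16625703 347.76198741]
t 1.3 tcp [0.2746 0.5615 0.2437] shift tool [-0.3406 -0.1434  0.1607] tilt fix deg(tool) [-0.  0.  0.] F [-0.57  1.05 -1.35] w 0.0918 toolx [-0.898  0.439 -0.   ]
t 1.3 tcp [0.2746 0.5615 0.2437] shift tool [-0.3406 -0.1434  0.0437] tilt fix deg(tool) [-0.  0.  0.] F [-0.57  1.05 -1.35] w 0.0918 toolx [-0.898  0.439 -0.   ]
```

```bash
python3 -m inch '[[0,0,0,-0.037,-0.016,0,0.0918],[0,0,0,-0.074,-0.031,0,0.0918],[0,0,0,-0.111,-0.047,0,0.0918],[0,0,0,-0.148,-0.062,0,0.0918],[0,0,0,-0.184,-0.077,0,0.0918]]'
python3 -m inch '[[0,0,0,-0.035,-0.015,0,0.0918],[0,0,0,-0.07,-0.03,0,0.0918],[0,0,0,-0.105,-0.045,0,0.0918],[0,0,0,-0.14,-0.06,0.01,0.0918],[0,0,0,-0.156,-0.066,0.03,0.0918]]'
python3 - <<'E'
from h import *
go((.5175,.283,.083))
p=viewer.read_camera("wrist");save(p,"wrist1.png");print(proj(p,(.5175,.283,.12)),proj(p,(.5175,.283,0)))
for d in spotter.place_of(p,"reader"): print(d)
for d in spotter.look_for(p,"reader"): print(d)
E
```

```text
t: 1.72
tcp_pos: [0.4071, 0.4099, 0.244]
tool_rot: [0.0, 0.225, 0.974, 0.0]
wrist_force: [0.7, 0.9, 0.2]
grip_width: 0.0917
t: 2.13
tcp_pos: [0.5221, 0.2789, 0.2159]
tool_rot: [0.003, 0.228, 0.974, 0.001]
wrist_force: [0.6, 0.3, -0.1]
grip_width: 0.0913
t 2.1333 tcp [0.5221 0.2789 0.2159] shift tool [0.0066 0.0012 0.1329] tilt fix deg(tool) [ 0.18  0.29 -0.  ] F [ 0.61  0.32 -0.15] w 0.0913 toolx [-0.896  0.445 -0.005]
[232.18292089 329.01246197] [194.20297728 328.08837282]
{'at': [193.8, 331.0], 'score': 0.83}
{'extent': [303.8, 168.9, 357.6, 254.5], 'score': 0.58}
```

View pics/wrist1.png

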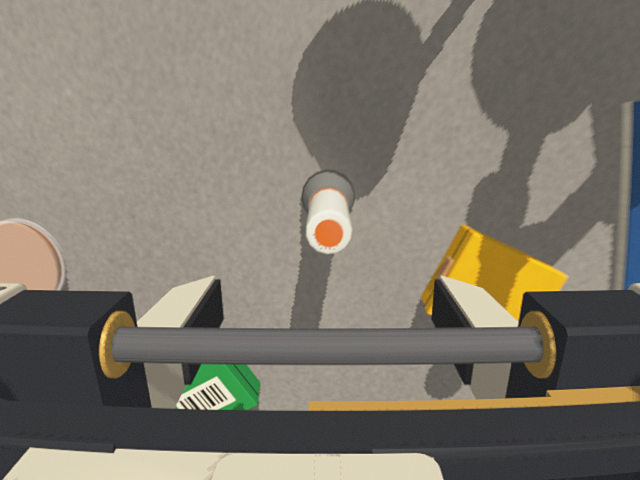

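The wrist picture shows the orange dot at col 329, row 233, where I predicted (329, 232). The fix is good. Settling next, then descending.

```bash
python3 -m inch '[[0,0,0,0,0,0,0.0918],[0,0,0,0,0,0,0.0918],[0,0,0,0,0,0,0.0918]]'
python3 - <<'E'
from h import *
go((.5175,.283,.083))
E
```

```text
t: 2.53
tcp_pos: [0.5165, 0.2854, 0.2145]
tool_rot: [0.0, 0.224, 0.975, 0.001]
wrist_force: [-0.3, -0.3, 0.3]
grip_width: 0.092
t 2.5333 tcp [0.5165 0.2854 0.2145] shift tool [-0.0019 -0.002   0.1315] tilt fix deg(tool) [ 0.08  0.   -0.  ] F [-0.25 -0.29  0.26] w 0.092 toolx [-0.899  0.437 -0.   ]
```

```bash
python3 -m inch '[[0,0,0,-0.002,-0.002,0.02,0.0918],[0,0,0,-0.002,-0.002,0.045,0.0918],[0,0,0,-0.002,-0.002,0.07,0.0918],[0,0,0,-0.002,-0.002,0.09,0.0918],[0,0,0,-0.002,-0.002,0.1,0.0918]]'
python3 -m inch '[[0,0,0,0,0,0.01,0.0918],[0,0,0,0,0,0.02,0.0918],[0,0,0,0,0,0.028,0.0918],[0,0,0,0,0,0.031,0.0918],[0,0,0,0,0,0.031,0.0918]]'
python3 - <<'E'
from h import *
go((.5175,.283,.083))
p=viewer.read_camera("wrist");save(p,"wrist2.png");print(proj(p,(.5175,.283,.12)))
p=viewer.read_camera("side");img=cv2.resize(p["pixels"][100:280,170:390],None,fx=3,fy=3);save({"pixels":img},"side2.png")
E
```

```text
t: 2.95
tcp_pos: [0.5165, 0.2816, 0.1119]
tool_rot: [-0.001, 0.225, 0.974, -0.001]
wrist_force: [-0.9, -0.7, 0.5]
grip_width: 0.0919
t: 3.37
tcp_pos: [0.518, 0.281, 0.0824]
tool_rot: [-0.0, 0.225, 0.974, -0.0]
wrist_force: [-1.4, 0.1, 0.6]
grip_width: 0.0919
t 3.3667 tcp [0.518  0.281  0.0824] shift tool [ 0.0013  0.0016 -0.0006] tilt fix deg(tool) [-0.02 -0.01  0.  ] F [-1.43  0.12  0.58] w 0.0919 toolx [-0.898  0.439  0.   ]
[372.77808864 331.58999162]
```

View pics/wrist2.png

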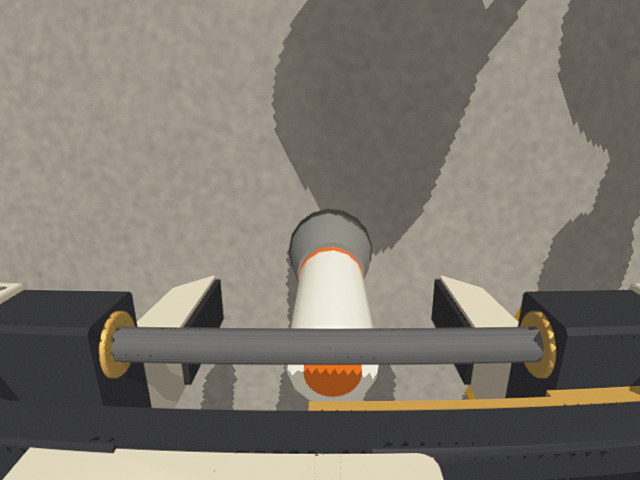

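View pics/side2.png

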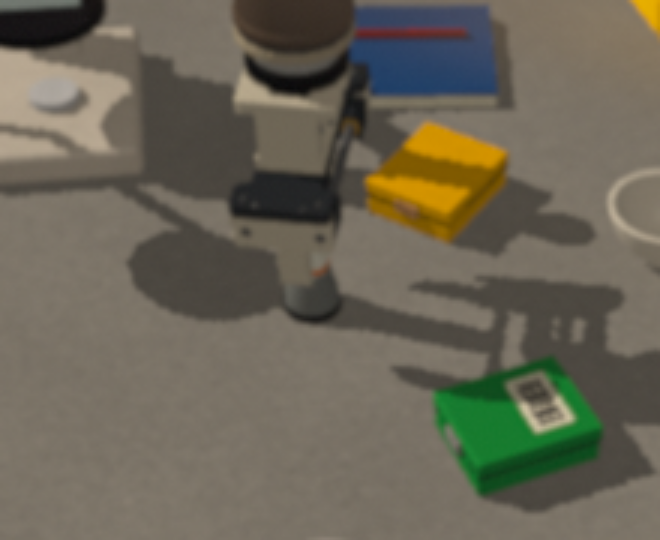

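The wrist picture shows the reader centred between the pads (dot at col 332, pads at 217 and 437). Closing the fingers.

```bash
python3 -m inch '[[0,0,0,0,0,0,0.07],[0,0,0,0,0,0,0.055],[0,0,0,0,0,0,0.045],[0,0,0,0,0,0,0.035],[0,0,0,0,0,0,0.02]]'
python3 -m inch '[[0,0,0,0,0,0,0.0],[0,0,0,0,0,0,0.0],[0,0,0,0,0,0,0.0],[0,0,0,0,0,0,0.0],[0,0,0,0,0,0,0.0]]'
python3 -m inch '[[0,0,0,0,0,-0.005,0.0],[0,0,0,0,0,-0.02,0.0],[0,0,0,0,0,-0.04,0.0],[0,0,0,0,0,-0.06,0.0],[0,0,0,0,0,-0.075,0.0]]'
python3 -m inch '[[0,0,0,0,0,-0.015,0.0],[0,0,0,0,0,-0.025,0.0],[0,0,0,0,0,-0.025,0.0],[0,0,0,0,0,-0.025,0.0]]'
python3 - <<'E'
from h import *
go((.638,.087,.183))
p=viewer.read_camera("wrist");save(p,"wrist3.png")
p=viewer.read_camera("side");save(p,"side3.png")
p=viewer.read_camera("scene");save(p,"scene3.png")
E
python3 -c "
import cv2,numpy as np
a=[cv2.resize(cv2.imread(f'pics/{n}3.png'),(400,300)) for n in('wrist','side')]
b=[cv2.resize(cv2.imread(f'pics/scene3.png')[130:280,370:570],(400,300)),cv2.resize(cv2.imread(f'pics/side3.png')[100:250,200:400],(400,300))]
cv2.imwrite('pics/m3.png',np.vstack([np.hstack(a),np.hstack(b)]))"
```

```text
t: 3.88
tcp_pos: [0.5182, 0.281, 0.0829]
tool_rot: [0.0, 0.225, 0.974, 0.0]
wrist_force: [-1.2, 0.6, 0.0]
grip_width: 0.063
t: 4.3
tcp_pos: [0.5182, 0.2811, 0.0828]
tool_rot: [0.0, 0.225, 0.974, 0.0]
wrist_force: [0.8, 1.1, -0.2]
grip_width: 0.0297
t: 4.72
tcp_pos: [0.5183, 0.281, 0.1595]
tool_rot: [0.0, 0.226, 0.974, 0.0]
wrist_force: [0.5, 0.6, -1.3]
grip_width: 0.0297
t: 5.05
tcp_pos: [0.5181, 0.281, 0.1829]
tool_rot: [0.0, 0.225, 0.974, 0.0]
wrist_force: [-0.1, 0.2, -1.9]
grip_width: 0.0298
t 5.05 tcp [0.5181 0.281  0.1829] shift tool [-0.1929 -0.1216 -0.0002] tilt fix deg(tool) [ 0.03  0.02 -0.  ] F [-0.09  0.19 -1.86] w 0.0298 toolx [-0.898  0.439 -0.   ]
```

View pics/m3.png

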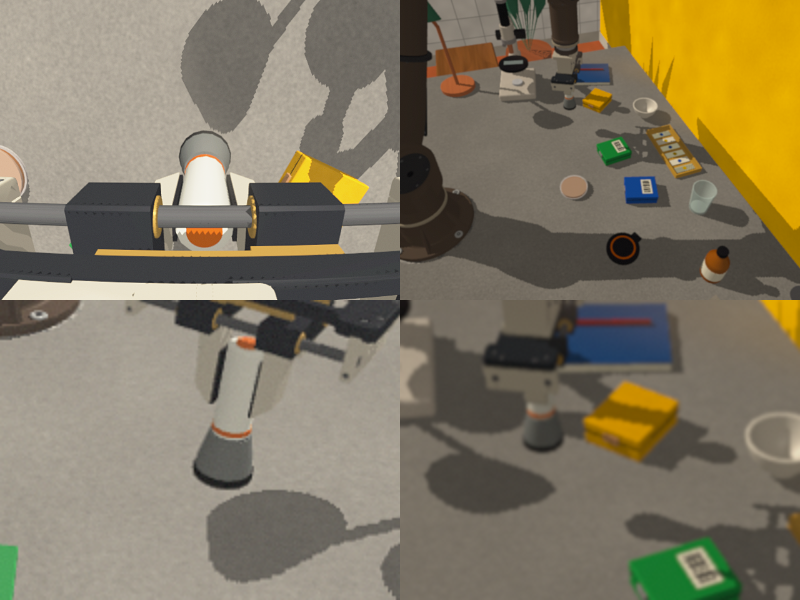

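The reader is lifted, gripped at 29.8 mm, and hangs straight in both views. I'll take one more label measurement from both fixed cameras.

```bash
python3 - <<'E'
from h import *
np.set_printoptions(precision=4,suppress=True)
for n in("scene","side"):
    p=viewer.read_camera(n);img=p["pixels"].astype(int)
    r0,c0=proj(p,(.638,.087,.0365)).astype(int)
    # green mask of lid+label: label = non-green pixels enclosed in green hull
    g=(img[...,1]>img[...,0]*1.5)&(img[...,1]>img[...,2]*1.4)
    m=np.zeros_like(g);m[r0-45:r0+45,c0-50:c0+50]=1;g&=m
    n_,l,st,ce=cv2.connectedComponentsWithStats(g.astype(np.uint8));i=1+st[1:,4].argmax();g=l==i
    hull=cv2.convexHull(np.argwhere(g)[:,::-1].astype(np.int32));H=np.zeros(g.shape,np.uint8);cv2.fillConvexPoly(H,hull,1)
    H=cv2.erode(H,np.ones((3,3)))
    lab=((H>0)&~g).astype(np.uint8)
    lab=cv2.morphologyEx(lab,cv2.MORPH_CLOSE,np.ones((3,3)))
    n_,l,st,ce=cv2.connectedComponentsWithStats(lab);i=1+st[1:,4].argmax()
    pts=np.argwhere(l==i);ch=cv2.convexHull(pts.astype(np.int32));M=cv2.moments(ch);c=(M["m10"]/M["m00"],M["m01"]/M["m00"])
    print(n,st[i],ce[i][::-1],c,hit(p,c,.0365))
    # lid hull world corners
    im=p["pixels"].copy();im[l==i]=[255,0,255];save({"pixels":cv2.resize(im[r0-40:r0+40,c0-50:c0+50],None,fx=4,fy=4)},n+"_lab.png")
E
python3 -c "
import cv2,numpy as np
cv2.imwrite('pics/lab.png',np.hstack([cv2.imread(f'pics/{n}_lab.png') for n in('scene','side')]))"
```

```text
scene [331 268  37  18 518] [276.6332 349.2317] (276.619425173439, 349.1787248100429) [0.6367 0.0871 0.0365]
side [338 223  24  22 312] [233.609  349.4615] (233.59866220735785, 349.5111482720178) [0.6399 0.0843 0.0365]
```

View pics/lab.png

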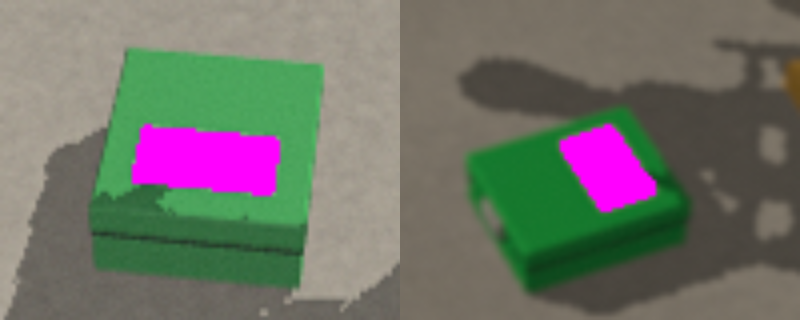

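Both masks cover the label exactly, and averaging them gives a centre of (0.638, 0.086). Carrying the reader there now.

```bash
python3 -m inch '[[0,0,0,-0.008,-0.005,0,0],[0,0,0,-0.025,-0.016,0,0],[0,0,0,-0.045,-0.029,0,0],[0,0,0,-0.066,-0.042,0,0],[0,0,0,-0.087,-0.055,0,0]]'
python3 -m inch '[[0,0,0,-0.021,-0.013,0,0],[0,0,0,-0.042,-0.027,0,0],[0,0,0,-0.063,-0.04,0,0],[0,0,0,-0.082,-0.052,0,0],[0,0,0,-0.096,-0.061,0,0]]'
python3 -m inch '[[0,0,0,-0.008,-0.005,0,0],[0,0,0,-0.01,-0.006,0.004,0],[0,0,0,-0.01,-0.006,0.012,0],[0,0,0,-0.01,-0.006,0.018,0],[0,0,0,-0.01,-0.006,0.018,0]]'
python3 - <<'E'
from h import *
go((.638,.086,.1595))
np.set_printoptions(precision=4,suppress=True)
for n in("scene","side"):
    p=viewer.read_camera(n);save(p,n+"4.png")
    t=bot.read_state()["tcp_pos"]
    for q in("reader",): print(n,[(d["at"],d["score"]) for d in spotter.place_of(p,q)],"pred",proj(p,t-[0,0,.083]), proj(p,(.638,.086,.0365)))
p=viewer.read_camera("wrist");save(p,"wrist4.png");print(proj(p,(.638,.086,.0365)),proj(p,t-[0,0,.083]))
E
python3 -c "
import cv2,numpy as np
a=[cv2.resize(cv2.imread('pics/wrist4.png'),(400,300)),cv2.resize(cv2.imread('pics/side4.png'),(400,300))]
b=[cv2.resize(cv2.imread('pics/scene4.png')[170:320,250:450],(400,300)),cv2.resize(cv2.imread('pics/side4.png')[130:280,240:440],(400,300))]
cv2.imwrite('pics/m4.png',np.vstack([np.hstack(a),np.hstack(b)]))"
```

```text
t: 5.72
tcp_pos: [0.5727, 0.1916, 0.1824]
tool_rot: [-0.0, 0.225, 0.974, -0.0]
wrist_force: [-0.1, -0.1, -1.9]
grip_width: 0.0296
t: 6.13
tcp_pos: [0.6326, 0.0927, 0.1824]
tool_rot: [0.0, 0.227, 0.974, -0.001]
wrist_force: [0.4, 0.7, -2.0]
grip_width: 0.0298
t: 6.55
tcp_pos: [0.6361, 0.0881, 0.1626]
tool_rot: [-0.002, 0.224, 0.974, -0.0]
wrist_force: [-0.7, 0.2, -1.8]
grip_width: 0.0295
t 6.55 tcp [0.6361 0.0881 0.1626] shift tool [-0.0026 -0.0011  0.0031] tilt fix deg(tool) [-0.07 -0.19 -0.  ] F [-0.69  0.17 -1.77] w 0.0295 toolx [-0.899  0.438  0.003]
scene [([254.6, 353.1], 0.59)] pred [255.4557 350.2415] [277.0637 348.3703]
side [([218.2, 351.9], 0.64)] pred [218.2853 348.9182] [233.2742 348.4321]
[229.2411 325.1499] [248.1259 326.9043]
```

View pics/m4.png

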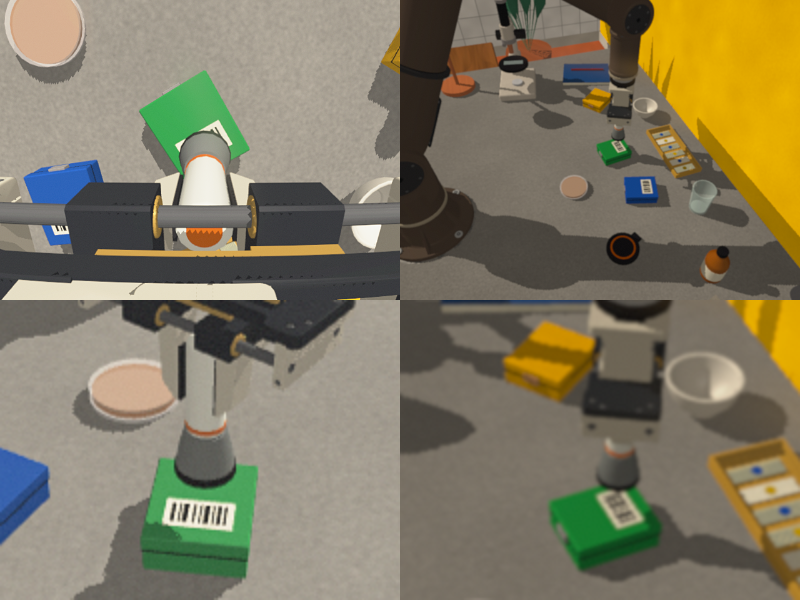

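```bash
python3 - <<'E'
from h import *
go((.638,.086,.1595))
t=bot.read_state()["tcp_pos"]
for n in("scene","side"):
    p=viewer.read_camera(n)
    ss=spotter.silhouettes(p,"reader");m=ss[0]["pixels"];print(n,ss[0]["score"],ss[0]["extent"])
    def cyl(h,r):
        a=np.linspace(0,2*np.pi,40)
        return np.array([proj(p,t+[r*np.cos(x),r*np.sin(x),h-.083]) for x in a])
    M=np.zeros(m.shape,np.uint8)
    for (h0,r0),(h1,r1) in [((0,.024),(.04,.0165)),((.04,.015),(.118,.015))]:
        pts=np.vstack([cyl(h0,r0),cyl(h1,r1)])[:,::-1];cv2.fillConvexPoly(M,cv2.convexHull(pts.round().astype(np.int32)),1)
    for r in range(int(ss[0]["extent"][1])+2,int(ss[0]["extent"][3])+2,4):
        a=np.nonzero(m[r])[0];b=np.nonzero(M[r])[0]
        print(r,a.min() if len(a) else 0,a.max() if len(a) else 0,b.min() if len(b) else 0,b.max() if len(b) else 0)
    print("bottom",np.nonzero(m)[0].max(),np.nonzero(M)[0].max())
    im=p["pixels"].copy();cs,_=cv2.findContours(cv2.resize(M,None,fx=4,fy=4,interpolation=0),0,1)
    im=cv2.resize(im,None,fx=4,fy=4);cv2.drawContours(im,cs,-1,(255,0,255),1)
    r,c=(proj(p,t-[0,0,.05])*4).astype(int);save({"pixels":im[r-200:r+250,c-200:c+200]},n+"5.png")
E
python3 -c "
import cv2,numpy as np
cv2.imwrite('pics/m5.png',np.hstack([cv2.imread(f'pics/{n}5.png') for n in('scene','side')]))"
```

```text
t 6.8 tcp [0.6379 0.0873 0.165 ] shift tool [-0.0007 -0.0011  0.0055] tilt fix deg(tool) [0.03 0.01 0.  ] F [-0.47  0.8  -1.97] w 0.0295 toolx [-0.899  0.439 -0.   ]
scene 0.78 [336.6, 186.5, 367.4, 264.2]
188 342 345 340 361
192 342 345 340 361
196 342 352 340 361
200 342 355 340 361
204 342 355 340 361
208 342 355 340 361
212 342 355 340 361
216 342 355 340 360
220 342 355 340 360
224 342 355 340 360
228 342 361 340 360
232 341 362 340 361
236 340 363 338 362
240 339 364 337 362
244 338 365 336 363
248 337 365 335 364
252 336 365 334 365
256 337 365 334 365
260 340 362 336 364
264 0 0 342 358
bottom 263 265
side 0.96 [340.9, 201.1, 360.9, 227.1]
203 342 358 342 358
207 341 358 341 358
211 339 359 340 359
215 339 359 338 360
219 339 359 338 360
223 342 356 341 358
227 0 0 0 0
bottom 225 226
```

View pics/m5.png

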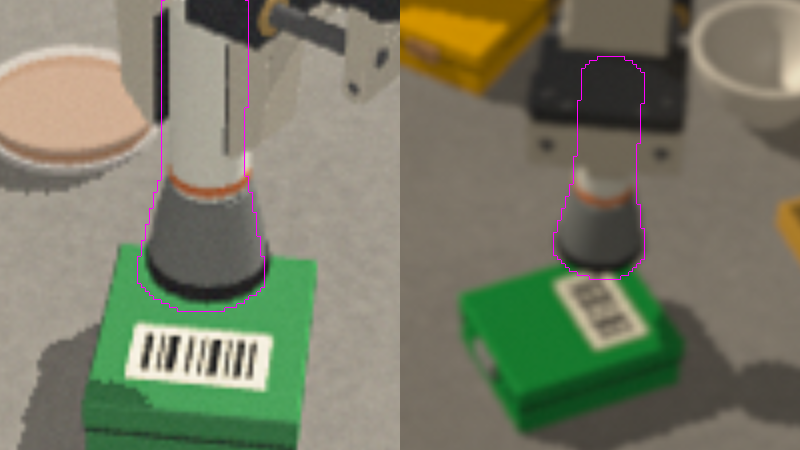

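The reader hangs upright over the label and matches the projected outline to within 1–2 px. Lowering 5.5 mm, then holding for more than 3 s.

```bash
python3 -m inch '[[0,0,0,0,-0.001,0.002,0],[0,0,0,0,-0.001,0.004,0],[0,0,0,0,-0.001,0.0055,0],[0,0,0,0,-0.001,0.0055,0],[0,0,0,0,-0.001,0.0055,0]]'
python3 -m inch '[[0,0,0,0,0,0,0],[0,0,0,0,0,0,0],[0,0,0,0,0,0,0],[0,0,0,0,0,0,0],[0,0,0,0,0,0,0]]'
python3 -m inch '[[0,0,0,0,0,0,0],[0,0,0,0,0,0,0],[0,0,0,0,0,0,0],[0,0,0,0,0,0,0],[0,0,0,0,0,0,0]]'
python3 -m inch '[[0,0,0,0,0,0,0],[0,0,0,0,0,0,0],[0,0,0,0,0,0,0],[0,0,0,0,0,0,0],[0,0,0,0,0,0,0]]'
python3 -m inch '[[0,0,0,0,0,0,0],[0,0,0,0,0,0,0],[0,0,0,0,0,0,0],[0,0,0,0,0,0,0],[0,0,0,0,0,0,0]]'
python3 -m inch '[[0,0,0,0,0,0,0],[0,0,0,0,0,0,0],[0,0,0,0,0,0,0],[0,0,0,0,0,0,0],[0,0,0,0,0,0,0]]'
python3 -m inch '[[0,0,0,0,0,0,0],[0,0,0,0,0,0,0],[0,0,0,0,0,0,0],[0,0,0,0,0,0,0],[0,0,0,0,0,0,0]]'
python3 -m inch '[[0,0,0,0,0,0,0],[0,0,0,0,0,0,0],[0,0,0,0,0,0,0],[0,0,0,0,0,0,0],[0,0,0,0,0,0,0]]'
python3 - <<'E'
from h import *
go((.5117,-.274,.183))
E
```

```text
t: 7.42
tcp_pos: [0.6373, 0.0856, 0.159]
tool_rot: [-0.0, 0.226, 0.974, -0.0]
wrist_force: [-0.8, -0.0, -1.3]
grip_width: 0.0295
t: 7.83
tcp_pos: [0.6375, 0.0856, 0.1593]
tool_rot: [0.0, 0.226, 0.974, 0.0]
wrist_force: [-0.4, -0.4, -1.2]
grip_width: 0.0293
t: 8.25
tcp_pos: [0.6374, 0.0857, 0.1592]
tool_rot: [0.0, 0.226, 0.974, 0.0]
wrist_force: [-0.2, 1.5, -1.1]
grip_width: 0.0295
t: 8.67
tcp_pos: [0.6374, 0.0857, 0.1592]
tool_rot: [0.0, 0.225, 0.974, 0.0]
wrist_force: [-1.0, 0.5, -1.8]
grip_width: 0.0296
t: 9.08
tcp_pos: [0.6374, 0.0857, 0.1592]
tool_rot: [-0.0, 0.225, 0.974, 0.0]
wrist_force: [0.7, -0.4, -1.4]
grip_width: 0.0298
t: 9.5
tcp_pos: [0.6374, 0.0856, 0.1592]
tool_rot: [0.0, 0.226, 0.974, 0.0]
wrist_force: [1.0, 0.7, -1.4]
grip_width: 0.0294
t: 9.92
tcp_pos: [0.6374, 0.0857, 0.1592]
tool_rot: [-0.0, 0.225, 0.974, 0.0]
wrist_force: [-0.5, -0.8, -0.7]
grip_width: 0.0298
t: 10.33
tcp_pos: [0.6374, 0.0856, 0.1592]
tool_rot: [0.0, 0.225, 0.974, 0.0]
wrist_force: [-0.1, 0.9, -1.6]
grip_width: 0.0296
t 10.3333 tcp [0.6374 0.0856 0.1592] shift tool [-0.0451 -0.3783 -0.0238] tilt fix deg(tool) [ 0.  0. -0.] F [-0.08  0.93 -1.57] w 0.0296 toolx [-0.898  0.439 -0.   ]
```

Held still for about 2.9 s at 39.7 mm above the label. Next: rise, swing inward to stay clear of the blue box, then on to the pad.

```bash
python3 -m inch '[[0,0,0,0,0,-0.008,0],[0,0,0,0.005,-0.004,-0.025,0],[0,0,0,0.018,-0.0135,-0.045,0],[0,0,0,0.035,-0.026,-0.058,0],[0,0,0,0.054,-0.04,-0.06,0]]'
python3 -m inch '[[0,0,0,0.018,-0.0135,0,0],[0,0,0,0.036,-0.027,0,0],[0,0,0,0.049,-0.037,0,0],[0,0,0,0.056,-0.044,0,0],[0,0,0,0.056,-0.05,0,0]]'
python3 -m inch '[[0,0,0,-0.006,-0.014,0,0],[0,0,0,-0.014,-0.03,0,0],[0,0,0,-0.023,-0.048,0,0],[0,0,0,-0.033,-0.067,0,0],[0,0,0,-0.043,-0.086,0,0]]'
python3 -m inch '[[0,0,0,-0.01,-0.019,0,0],[0,0,0,-0.02,-0.038,0,0],[0,0,0,-0.03,-0.057,0,0],[0,0,0,-0.04,-0.076,0,0],[0,0,0,-0.05,-0.095,0,0]]'
python3 - <<'E'
from h import *
go((.5117,-.274,.183))
E
```

```text
t: 10.75
tcp_pos: [0.5726, 0.0735, 0.2223]
tool_rot: [0.002, 0.226, 0.974, 0.001]
wrist_force: [0.5, 0.5, -2.1]
grip_width: 0.0296
t: 11.17
tcp_pos: [0.498, 0.0534, 0.2199]
tool_rot: [0.0, 0.225, 0.974, 0.0]
wrist_force: [0.2, -0.5, -1.8]
grip_width: 0.0297
t: 11.58
tcp_pos: [0.501, -0.0443, 0.2196]
tool_rot: [0.001, 0.225, 0.974, 0.0]
wrist_force: [-0.3, -0.8, -1.5]
grip_width: 0.0292
t: 12.0
tcp_pos: [0.504, -0.1521, 0.2195]
tool_rot: [0.001, 0.226, 0.974, -0.0]
wrist_force: [0.4, 0.2, -0.8]
grip_width: 0.0294
t 12.0 tcp [ 0.504  -0.1521  0.2195] shift tool [-0.0604 -0.1062  0.0366] tilt fix deg(tool) [-0.    0.06  0.  ] F [ 0.38  0.19 -0.83] w 0.0294 toolx [-0.898  0.439 -0.001]
```

```bash
python3 -m inch '[[0,0,0,-0.011,-0.019,0,0],[0,0,0,-0.022,-0.038,0.005,0],[0,0,0,-0.033,-0.058,0.012,0],[0,0,0,-0.043,-0.076,0.022,0],[0,0,0,-0.052,-0.092,0.032,0]]'
python3 -m inch '[[0,0,0,-0.004,-0.006,0.005,0],[0,0,0,-0.005,-0.008,0.005,0],[0,0,0,-0.005,-0.008,0.005,0],[0,0,0,-0.005,-0.008,0.005,0],[0,0,0,-0.005,-0.008,0.005,0]]'
python3 - <<'E'
from h import *
np.set_printoptions(precision=4,suppress=True)
go((.5117,-.274,.097))
t=bot.read_state()["tcp_pos"]
for n in("scene","side"):
    p=viewer.read_camera(n)
    print(n,"pad",[(d["at"],d["score"],hit(p,d["at"],.014)) for d in spotter.place_of(p,"pad_top")],"reader",[(d["at"],hit(p,d["at"],t[2]-.083)) for d in spotter.place_of(p,"reader")])
    im=cv2.resize(p["pixels"],None,fx=3,fy=3)
    def circ(c,r,col):
        a=np.linspace(0,2*np.pi,80);pts=np.array([proj(p,np.array(c)+[r*np.cos(x),r*np.sin(x),0])[::-1] for x in a])
        cv2.polylines(im,[(pts*3+1).round().astype(np.int32)],True,col,1)
    circ((.5117,-.274,.014),.048,(0,255,255));circ((.5117,-.274,.014),.036,(0,255,0))
    circ(t-[0,0,.083],.024,(255,0,255));circ(t-[0,0,.013],.015,(255,0,255))
    r,c=(proj(p,(.5117,-.274,.06))*3).astype(int);r0=max(r-220,0);c0=max(c-190,0);save({"pixels":im[r0:r0+440,c0:c0+380]},n+"6.png")
E
python3 -c "
import cv2,numpy as np
cv2.imwrite('pics/m6.png',np.hstack([cv2.imread(f'pics/{n}6.png') for n in('scene','side')]))"
```

```text
t: 12.42
tcp_pos: [0.5102, -0.2584, 0.1872]
tool_rot: [0.001, 0.226, 0.974, -0.0]
wrist_force: [-0.0, 0.6, -1.3]
grip_width: 0.0298
t: 12.83
tcp_pos: [0.5111, -0.2639, 0.1828]
tool_rot: [0.0, 0.225, 0.974, 0.0]
wrist_force: [0.3, -1.1, -1.2]
grip_width: 0.0294
t 12.8333 tcp [ 0.5111 -0.2639  0.1828] shift tool [-0.0049 -0.0089  0.0858] tilt fix deg(tool) [0.05 0.04 0.  ] F [ 0.25 -1.11 -1.19] w 0.0294 toolx [-0.899  0.438 -0.001]
scene pad [([215.3, 181.0], 0.56, array([ 0.5048, -0.2791,  0.014 ]))] reader [([177.8, 182.3], array([ 0.5008, -0.2603,  0.0998]))]
side pad [([394.8, 354.5], 0.62, array([ 0.5097, -0.2734,  0.014 ]))] reader [([364.7, 359.3], array([ 0.5162, -0.2658,  0.0998]))]
```

View pics/m6.png

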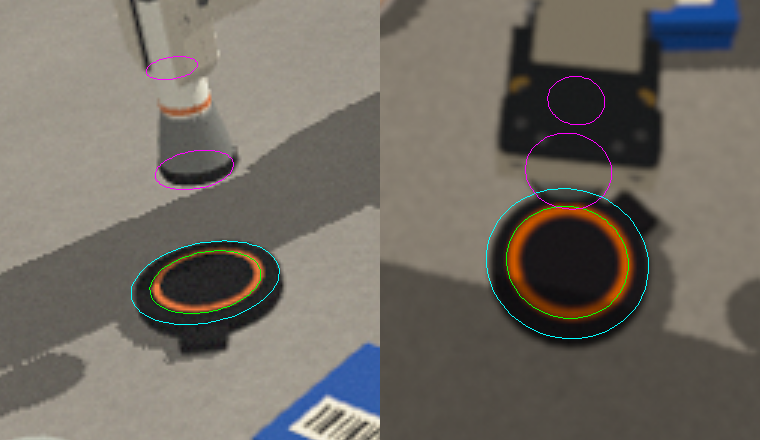

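The pad matches its projected rings to within ~1 px in both views, and the reader matches its own outline. Going down, slowly at the end.

```bash
python3 -m inch '[[0,0,0,-0.003,-0.005,0.008,0],[0,0,0,-0.005,-0.009,0.022,0],[0,0,0,-0.005,-0.009,0.04,0],[0,0,0,-0.005,-0.009,0.055,0],[0,0,0,-0.005,-0.009,0.065,0]]'
python3 -m inch '[[0,0,0,0,0,0.006,0],[0,0,0,0,0,0.01,0],[0,0,0,0,0,0.013,0],[0,0,0,0,0,0.014,0],[0,0,0,0,0,0.014,0]]'
python3 - <<'E'
from h import *
go((.5117,-.274,.097))
E
```

```text
t: 13.55
tcp_pos: [0.5101, -0.2756, 0.1153]
tool_rot: [-0.001, 0.226, 0.974, 0.0]
wrist_force: [0.7, -0.3, -2.2]
grip_width: 0.0296
t: 13.97
tcp_pos: [0.5111, -0.2756, 0.1035]
tool_rot: [0.0, 0.225, 0.974, -0.0]
wrist_force: [-0.3, -0.7, -1.7]
grip_width: 0.0295
t 13.9667 tcp [ 0.5111 -0.2756  0.1035] shift tool [0.0002 0.0017 0.0065] tilt fix deg(tool) [0.   0.03 0.  ] F [-0.28 -0.73 -1.73] w 0.0295 toolx [-0.898  0.439 -0.001]
```

```bash
python3 -m inch '[[0,0,0,0,0.001,0.001,0],[0,0,0,0,0.0015,0.0025,0],[0,0,0,0,0.0015,0.0035,0],[0,0,0,0,0.0015,0.0045,0],[0,0,0,0,0.0015,0.0045,0]]'
python3 -m inch '[[0,0,0,0,0,0.0005,0],[0,0,0,0,0,0.001,0],[0,0,0,0,0,0.001,0]]'
python3 - <<'E'
from h import *
go((.5117,-.274,.097))
E
```

```text
t: 14.38
tcp_pos: [0.5115, -0.274, 0.0986]
tool_rot: [-0.0, 0.225, 0.974, 0.0]
wrist_force: [0.2, 0.6, -1.2]
grip_width: 0.0296
t: 14.63
tcp_pos: [0.5115, -0.2741, 0.0977]
tool_rot: [-0.0, 0.225, 0.974, 0.0]
wrist_force: [0.0, -0.2, -1.3]
grip_width: 0.0296
t 14.6333 tcp [ 0.5115 -0.2741  0.0977] shift tool [-0.0001  0.0002  0.0007] tilt fix deg(tool) [ 0. -0. -0.] F [ 0.03 -0.24 -1.27] w 0.0296 toolx [-0.898  0.439  0.   ]
```

```bash
python3 -m inch '[[0,0,0,0,0,0.0003,0],[0,0,0,0,0,0.0006,0],[0,0,0,0,0,0.0006,0]]'
python3 -m inch '[[0,0,0,0,0,0.0003,0],[0,0,0,0,0,0.0005,0],[0,0,0,0,0,0.0005,0]]'
```

```text
t: 14.88
tcp_pos: [0.5115, -0.2741, 0.0971]
tool_rot: [-0.0, 0.226, 0.974, 0.0]
wrist_force: [-0.4, -0.4, -1.3]
grip_width: 0.0297
t: 15.13
tcp_pos: [0.5116, -0.2741, 0.0966]
tool_rot: [0.0, 0.225, 0.974, 0.0]
wrist_force: [0.3, 0.5, -1.2]
grip_width: 0.0292
```

```bash
python3 -m inch '[[0,0,0,0,0,0.0003,0],[0,0,0,0,0,0.0005,0],[0,0,0,0,0,0.0005,0]]'
```

```text
t: 15.38
tcp_pos: [0.5117, -0.2742, 0.0966]
tool_rot: [0.0, 0.225, 0.974, 0.0]
wrist_force: [-2.1, 1.1, 5.0]
grip_width: 0.0292
```

```bash
python3 -m inch '[[0,0,0,0,0,0.0003,0],[0,0,0,0,0,0.0005,0],[0,0,0,0,0,0.0005,0]]'
```

```text
t: 15.63
tcp_pos: [0.5118, -0.2742, 0.0966]
tool_rot: [0.0, 0.225, 0.974, 0.0]
wrist_force: [-2.4, 1.1, 9.6]
grip_width: 0.0294
```

The reader has landed (force turned to +9.6 N). Easing the pressure off, then opening the fingers.

```bash
python3 -m inch '[[0,0,0,0,0,-0.0004,0],[0,0,0,0,0,-0.0008,0],[0,0,0,0,0,-0.0008,0]]'
python3 -m inch '[[0,0,0,0,0,0,0.025],[0,0,0,0,0,0,0.03],[0,0,0,0,0,0,0.034],[0,0,0,0,0,0,0.038],[0,0,0,0,0,0,0.045]]'
python3 -m inch '[[0,0,0,0,0,0,0.055],[0,0,0,0,0,0,0.07],[0,0,0,0,0,0,0.085],[0,0,0,0,0,0,0.09],[0,0,0,0,0,0,0.09]]'
python3 - <<'E'
from h import *
for n in("wrist","scene"):
    p=viewer.read_camera(n);save(p,n+"7.png")
go((.5117,-.274,.097))
E
python3 -c "
import cv2,numpy as np
cv2.imwrite('pics/m7.png',np.hstack([cv2.resize(cv2.imread('pics/wrist7.png'),(400,300)),cv2.resize(cv2.imread('pics/scene7.png')[120:270,90:290],(400,300))]))"
```

```text
t: 15.88
tcp_pos: [0.5117, -0.2742, 0.0966]
tool_rot: [0.0, 0.225, 0.974, 0.0]
wrist_force: [-0.9, 0.7, 3.6]
grip_width: 0.0297
t: 16.3
tcp_pos: [0.5115, -0.2741, 0.0962]
tool_rot: [-0.0, 0.225, 0.974, -0.0]
wrist_force: [-0.3, -0.2, 0.3]
grip_width: 0.0409
t: 16.72
tcp_pos: [0.5116, -0.2741, 0.0964]
tool_rot: [0.0, 0.226, 0.974, 0.0]
wrist_force: [-0.0, 0.3, 0.9]
grip_width: 0.0735
t 16.8167 tcp [ 0.5116 -0.2741  0.0964] shift tool [-0.0001  0.0002 -0.0006] tilt fix deg(tool) [0. 0. 0.] F [-0.45  0.08 -0.05] w 0.081 toolx [-0.898  0.439 -0.   ]
```

View pics/m7.png

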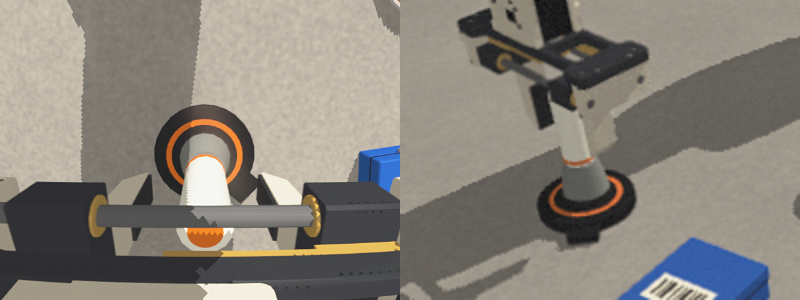

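The reader stands in the ring, with the fingers open and clear of it. Retreating straight up.

```bash
python3 -m inch '[[0,0,0,0,0,-0.005,0.09],[0,0,0,0,0,-0.02,0.09],[0,0,0,0,0,-0.04,0.09],[0,0,0,0,0,-0.065,0.09],[0,0,0,0,0,-0.09,0.09]]'
python3 -m inch '[[0,0,0,0.01,0,-0.02,0.09],[0,0,0,0.03,0,-0.03,0.09],[0,0,0,0.06,0,-0.035,0.09],[0,0,0,0.08,0,-0.035,0.09],[0,0,0,0.08,0,-0.035,0.09]]'
python3 - <<'E'
from h import *
np.set_printoptions(precision=4,suppress=True)
go((.5117,-.274,.097))
for n in("wrist","scene","side"):
    p=viewer.read_camera(n);save(p,n+"8.png")
    print(n,[(d["at"],d["score"],hit(p,d["at"],.014)) for d in spotter.place_of(p,"reader")],[(d["at"],hit(p,d["at"],.014)) for d in spotter.place_of(p,"pad_top")],
     "green",[hit(p,d["at"],.0365) for d in spotter.place_of(p,"green_label")],"blue",[hit(p,d["at"],.0365) for d in spotter.place_of(p,"blue_label")])
E
python3 -c "
import cv2,numpy as np
r=lambda x:cv2.resize(x,(400,300))
s=cv2.imread('pics/scene8.png');d=cv2.imread('pics/side8.png')
cv2.imwrite('pics/m8.png',np.vstack([np.hstack([r(cv2.imread('pics/wrist8.png')),r(s[120:270,90:290])]),np.hstack([r(s),r(d[300:450,260:460])])]))"
```

```text
t: 17.23
tcp_pos: [0.5111, -0.274, 0.1875]
tool_rot: [-0.0, 0.226, 0.974, 0.0]
wrist_force: [0.5, -0.6, 0.1]
grip_width: 0.0901
t: 17.65
tcp_pos: [0.4364, -0.2377, 0.2221]
tool_rot: [-0.001, 0.226, 0.974, 0.001]
wrist_force: [-1.3, -0.1, -1.0]
grip_width: 0.0898
t 17.65 tcp [ 0.4364 -0.2377  0.2221] shift tool [-0.0838  0.0004  0.125 ] tilt fix deg(tool) [ 0.05 -0.08 -0.  ] F [-1.31 -0.13 -0.98] w 0.0898 toolx [-0.898  0.44   0.001]
wrist [([289.4, 331.6], 0.76, array([ 0.5125, -0.2699,  0.014 ]))] [] green [] blue [array([ 0.5047, -0.2674,  0.0365])]
scene [([220.4, 183.0], 0.75, array([ 0.5202, -0.267 ,  0.014 ]))] [([215.0, 179.8], array([ 0.5043, -0.282 ,  0.014 ]))] green [array([0.6317, 0.0871, 0.0365])] blue [array([ 0.6564, -0.1185,  0.0365])]
side [([392.9, 353.3], 0.87, array([ 0.5091, -0.2693,  0.014 ]))] [([395.4, 355.5], array([ 0.511 , -0.2751,  0.014 ]))] green [] blue [array([ 0.6543, -0.1126,  0.0365])]
```

View pics/m8.png

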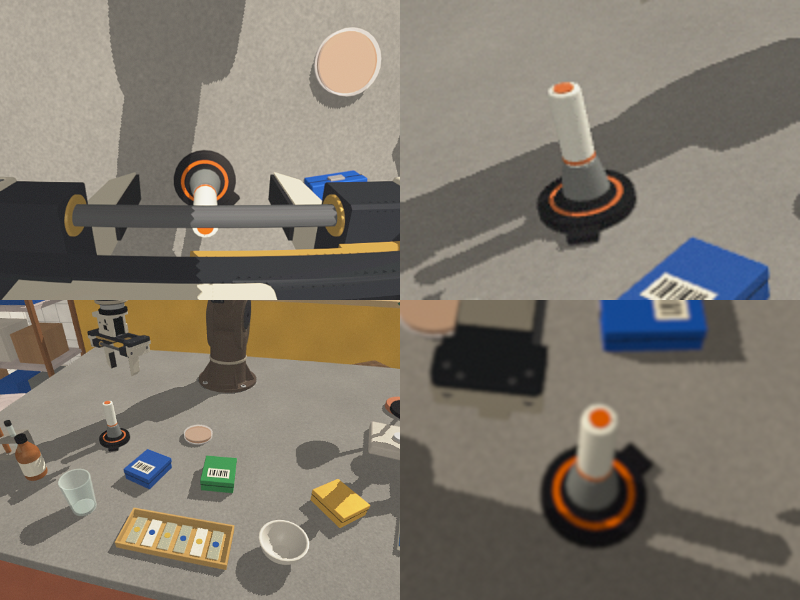

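Run:
```python
from h import *
np.set_printoptions(precision=4,suppress=True)
rs=[]
for n in("scene","side"):
    p=viewer.read_camera(n);h=cv2.cvtColor(p["pixels"],cv2.COLOR_RGB2HSV)
    r,c=proj(p,(.5117,-.274,.134)).astype(int);m=np.zeros((480,640),bool);m[r-9:r+9,c-12:c+12]=1
    o=m&(h[...,0]<18)&(h[...,1]>110)&(h[...,2]>110);a=np.argwhere(o).mean(0);rs.append(ray(p,a));print(n,o.sum(),hit(p,a,.134))
print(tri(rs)); s=bot.read_state();print(s["t"],s["joint_vel"])
bot.close_job()
```

```text
scene 43 [ 0.5096 -0.271   0.134 ]
side 79 [ 0.511 -0.274  0.134]
[ 0.5103 -0.2723  0.1335]
18.5 [-0.0018 -0.0016  0.0001  0.0001 -0.0002  0.0006  0.0018]
the job is handed in; nothing more can be done
```

The job is done and handed in at 18.5 s of the 51 s allowed.

- **Scan:** I gripped the reader 85 mm up its handle and held it nose-down over the green label, about 39.7 mm above it, for about 2.9 s. It stayed within 0.1 mm of the same spot by the arm's own readings.
- **Label position:** The side and scene cameras differed by about 3 mm on the middle of the green label, so I used their average. The held reader matched its projected outline to within 1–2 pixels.
- **Bystanders:** I took a detour so as not to carry the reader over the blue box. Neither box was touched, and the last pictures show no visible shift.
- **Placing:** I lowered the reader to the pad in half-millimetre steps. The contact peaked at about 10 N, and I eased off before opening the fingers.
- **Last checks:** The reader stands upright with its top dot at (0.510, -0.272), about 2 mm from the pad's middle at (0.512, -0.274). The arm is withdrawn and touching nothing.
- **Disagreement:** In the final pictures the networks' points for the reader and pad differed from each other by 6 mm in the side view and 22 mm in the scene view. I put this down to network noise, because the colour measurement and the pictures both show the reader centred in the ring.

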